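Fit the six-tube rotor on the mini centrifuge

ROBOT

A 7-joint arm with a two-finger parallel gripper is mounted at the origin on a cart in front of the work surface, level with it; the furniture and walls round the work are solid. World frame = base frame: x ahead of the robot, y to its left, z up, the work surface at z = 0. Lengths are in m, angles in rad, forces in N, time in s.
With the tool pointing down it reaches from about 0.425 to 0.875 m from the base axis. Payload 4.7 kg.
Tool frame: the origin (TCP) lies midway between the tips of the shut fingers; the grasp point (between the pads) lies ctrl.grasp_offset behind it (ctrl.grasp_offset is the distance from the TCP to the grasp point, in m); z points along the fingers, y is the line along which they close (so a half turn about z gives the same grasp; the last joint's range is limited). The gripper opens to 87 mm and grips with 3 to 60 N. Pads are 19 mm wide; open, the fingers measure 117 mm over their backs; the gripper's body (75 mm by 190 mm) begins 51 mm behind the grasp point.
Start: joints at [1.207, 0.321, -0.07, 1.45, 0.023, 1.371, -0.057], TCP at [0.24, -0.604, 0.223] pointing down, gripper open.
Joint ranges: [-2.86, 2.86], [-0.3, 2.09], [-1.38, 1.24], [0.06, 2.45], [-1.56, 4.7], [0.09, 2.05], [-2.69, 2.69]. Speed limits (rad/s): [2.57, 2.57, 3.14, 3.14, 3.14, 3.14, 3.14].

INTERFACE

Orientations are given as a rotation vector (axis times angle).
In Python, from bench import ctrl gives the robot as it stands. The module is installed in compiled form; this text tells all that it offers.
- The arm moves only by the tool jog_arm, never from a script. Its argument "moves" is one flat list of numbers, 7 for each row, row after row: the shift along the tool's x, y, z in units of 30 cm (1.0 is 30 cm), then the turn, a rotation vector about the tool's x, y, z in units of 60 degrees (1.0 is 60 degrees), then the gripper's target within -1 to 1 (fully open at 1, half-way at 0, shut at -1). In form: [x, y, z, wx, wy, wz, fingers, x, y, z, wx, wy, wz, fingers, ...]. A call has exactly 8 rows; each row is the pose to reach, as a shift and turn from the pose commanded when the call began, along the tool's axes at that moment; what a row does not reach only later rows make up. A row lasts 1/8 s, in which the tool goes at most 62.5 mm and 10.7 degrees, less where a joint would pass 70% of its speed; a pose out of reach is approached as far as the arm can. A call with a number of a shift or a turn outside -1 to 1 is refused whole. A call with a gripper value outside its range is refused whole. The fingers move at their own pace and stop on an object; "newtons" is the grip in N (left out, the last holds). Time passes only in rows, so rows that repeat a pose let the fingers close, or fill a call up. It gives the time, the measured TCP pose, the force, the opening and the grip force at its end, in the units of the state.
- ctrl.get_state(): the state, without advancing time (a new reading comes with each control period).
- ctrl.get_image(name): name is "scene" or "top" or "wrist"; returns a dict with "pixels" (480x640x3 uint8, red, green, blue), "fx", "fy", "cx", "cy" (pixels), "xyz" and "rotation" of the camera in the world; the wrist camera has in their place "tool_from_camera" (4x4, takes a point from camera to tool coordinates, whose origin is the TCP and whose axes are the flange's). Camera axes: x right, y up, looking along -z (the intrinsics and any distortion apply to the point x, -y, -z); pixel columns grow to the right and rows downward; lengths in m; the calibration is good to about 2 mm. A picture is of the moment at which its call begins: read the wrist's pose just before it. There is no depth.
- ctrl.close_job(): hands the job in; it is judged then, once.
The state is a dict: "time": time; "joint_positions": joint angles; "qd": joint speeds; "joint_torque": joint torques, N m; "position": TCP position; "tool_rot": TCP orientation; "ft_force": force on the tool from outside, world axes, zero at the start; "torque": the same for the moment, N m; "grip_width": opening from 0.0 (shut) to 1.0 (fully open); "grip_force": force on a finger pad.
Only numpy, scipy, OpenCV 4.12 (cv2) and the standard library are available. Lean on these libraries where they do the work, as an engineer would, in place of code of your own. Each camera call takes 0.05 s, during which the arm holds its last target. There are 200 camera calls.

TASK

Put the round blue six-tube rotor onto the square drive shaft of the white mini centrifuge: turn it so that its square bore matches the shaft, slide it fully home on the flange, level, and let go of it. Leave the long yellow strip rotor where it lies.

Things in the scene. Friction and masses are not known exactly. Their poses are not given: they have to be found in the camera images.
- tube_rotor: Rotor to fit, loose, lying flat: blue disc 90 mm across, top of its six white tube mouths at 16 mm; in its middle a white square hub 32 x 32 mm, rising to 60 mm (grip two opposite sides above the disc). A 20 x 20 mm bore, parallel to the hub's sides, runs right through. About 0.12 kg. Origin: centre of underside; z up the bore, x and y square to hub sides; each quarter turn fits the same.
- strip_rotor: The other rotor, to be left alone: long yellow plate 104 x 60 x 14 mm with two rows of eight black holes and the same white 32 mm square hub, 60 mm high. Origin: centre of underside; z up, x along the plate. One rotor lies to the left, the other to the right of the centrifuge's front; which is which varies.
- drive_shaft: Fixed, upright brass shaft (does not turn) in the centrifuge's bowl: 16 x 16 mm square, standing 34 mm above its round aluminium flange (44 mm diameter); its top 8 mm tapers to 8 x 8 mm. Origin: shaft axis at the flange's top face, where the fitted rotor's underside rests, 56 mm above the worktop; z up, x and y square to the shaft's sides. Its yaw differs from the housing's.
- centrifuge: Fixed white mini centrifuge without lid: housing 170 x 150 mm, top at 44 mm, black panel with knob and green key in front; a round grey bowl rim, 144 mm outside, 130 mm inside, top at 60 mm, surrounds the shaft; two hinge lugs at the back reach 58 mm. Origin: centre of underside; x to the back, z up. A tall microscope stands at the left end of the worktop (y above 0.42 m, 0.4 m high): keep clear.
There are look-alikes about, which are no part of the job. Of the things like the tube_rotor, leave any that is green or orange; of the rest the smaller one is meant.

How it is judged:
By the outcome, as a careful person would: the job done as asked, in the order asked, and still so for the second after the job is handed in, with the robot touching nothing.
It also fails if it takes over 40 s, if anything falls off the work surface, if the arm or the gripper's body presses on something with over 40 N, if the wrist force passes 120 N, or if a joint passes its speed limit or range.

## Working session

There is one attempt and no reset: what is moved stays moved. The work goes in short steps, Python scripts to look and compute and a tool call to move; the robot and the scene stay as the last step left them, time stands still between calls to the robot, and variables do not carry over. Pictures are saved under pics/ and viewed, at most 10 in all, crops included, and the job is handed in when it is done.

Besides the shell and the picture viewer there is one more tool, called after "Emit:" as a command line: name --argument value ..., lists and objects as JSON in quotes. jog_arm: Moves the arm, as the interface text tells. Its arguments: {"type":"object","properties":{"moves":{"type":"array"},"newtons":{"type":"number"}},"required":["moves"]}

```bash
mkdir -p pics
python3 - <<'E'
from bench import ctrl
import cv2,pickle
s=ctrl.get_state();print(s, ctrl.grasp_offset)
for n in("scene","top"):
    d=ctrl.get_image(n);pickle.dump(d,open(f"pics/{n}0.pkl","wb"))
    cv2.imwrite(f"pics/{n}0.png",d["pixels"][:,:,::-1]);print({k:v for k,v in d.items() if k!="pixels"})
d=ctrl.get_image("wrist");print({k:v for k,v in d.items() if k!="pixels"})
E
```

```text
{'time': 0.0, 'joint_positions': array([ 1.20707056,  0.32185942, -0.07008023,  1.4516848 ,  0.02263149,
        1.37083274, -0.05693035]), 'qd': array([ 2.76147440e-04, -1.05309172e-03, -1.73761143e-03,  2.54561760e-06,
       -9.10377900e-04,  2.62537275e-04,  4.15984027e-04]), 'joint_torque': array([-6.21760573e-04, -4.91283453e+01, -4.04180093e-01, -3.12522554e+01,
       -6.37133187e-02,  4.36752336e-02,  1.65656352e-04]), 'position': array([ 0.23951335, -0.60364631,  0.22143295]), 'tool_rot': array([-3.08380149e+00, -5.89604401e-01,  7.92328736e-04]), 'ft_force': array([-0.10436453, -0.61978667,  0.61338785]), 'torque': array([ 0.01437472, -0.06200611, -0.0121375 ]), 'grip_force': 0.0, 'grip_width': 1.001948410440077} 0.0187
{'fx': 562.4990387976117, 'fy': 562.4990387976117, 'cx': 330.4527326238995, 'cy': 236.04467813837834, 'xyz': array([-0.02557278,  0.80467672,  0.99718111]), 'rotation': array([ 0.31104119, -0.99666382, -2.32142762])}
{'fx': 609.4284248353872, 'fy': 609.4284248353872, 'cx': 315.7200957831466, 'cy': 242.265526795582, 'xyz': array([0.27894467, 0.04275479, 1.26978401]), 'rotation': array([ 0.15668933, -0.14220051, -1.54464667])}
{'fx': 335.1623559759243, 'fy': 335.1623559759243, 'cx': 320.13646605714695, 'cy': 238.74291831994216, 'tool_from_camera': array([[ 1.02119624e-04,  9.66183075e-01,  2.57857044e-01,
         7.01276068e-02],
       [ 9.99999892e-01, -2.15393045e-04,  4.11039777e-04,
         7.35861083e-04],
       [ 4.52680290e-04,  2.57856974e-01, -9.66182993e-01,
        -1.63267040e-01],
       [ 0.00000000e+00,  0.00000000e+00,  0.00000000e+00,
         1.00000000e+00]])}
```

View pics/top0.png

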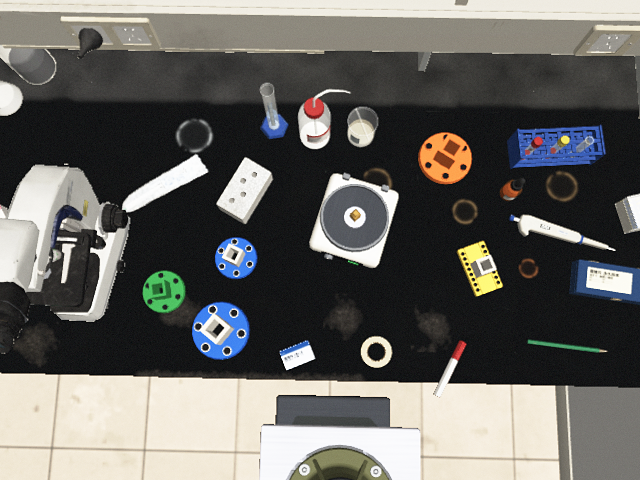

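View pics/scene0.png

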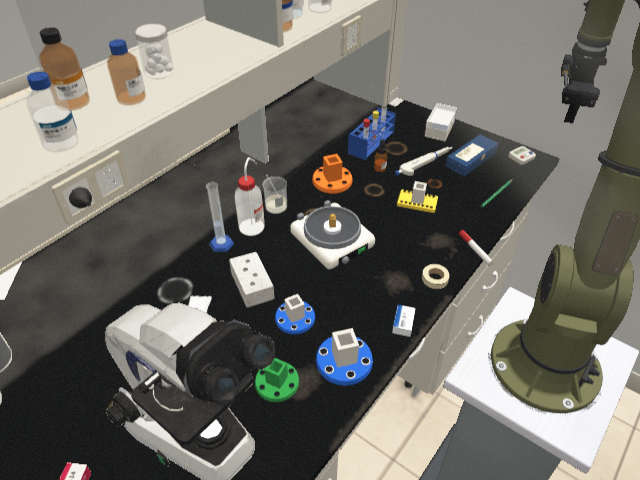

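The top view shows these things that could be taken for the rotor: the small blue one at (236,257), the large blue one at (221,330), the green one at (164,291) and the orange one at (445,158). The yellow strip rotor is at (480,268) and the shaft at (355,214). I choose the small blue one and will check its size in a close crop.

```bash
cat > h.py <<'E'
import numpy as np,cv2,pickle
from scipy.spatial.transform import Rotation as R
def ray(d,px,T=None):
    px=np.atleast_2d(px).astype(float)
    c=np.c_[(px[:,0]-d["cx"])/d["fx"],-(px[:,1]-d["cy"])/d["fy"],-np.ones(len(px))]
    if T is None: Rm,o=R.from_rotvec(d["rotation"]).as_matrix(),np.array(d["xyz"])
    else: Rm,o=T[:3,:3],T[:3,3]
    return o,c@Rm.T
def at(d,px,z,T=None):
    o,r=ray(d,px,T); return o+r*((z-o[2])/r[:,2])[:,None]
def wristT(s,d):
    T=np.eye(4);T[:3,:3]=R.from_rotvec(s["tool_rot"]).as_matrix();T[:3,3]=s["position"];return T@d["tool_from_camera"]
def proj(d,P,T=None):
    o,Rm=(np.array(d["xyz"]),R.from_rotvec(d["rotation"]).as_matrix()) if T is None else (T[:3,3],T[:3,:3])
    c=(np.atleast_2d(P)-o)@Rm
    return np.c_[d["cx"]+d["fx"]*c[:,0]/-c[:,2],d["cy"]+d["fy"]*c[:,1]/c[:,2]]
E
python3 - <<'E'
from h import *
d=pickle.load(open("pics/top0.pkl","rb"));p=d["pixels"][:,:,::-1]
a=cv2.resize(p[230:285,205:265],None,fx=6.6,fy=6.6,interpolation=cv2.INTER_CUBIC)[:360,:390]
b=cv2.resize(p[187:242,325:385],None,fx=6.6,fy=6.6,interpolation=cv2.INTER_CUBIC)[:360,:390]
cv2.imwrite("pics/c1.png",np.hstack([a,b]))
hsv=cv2.cvtColor(p,cv2.COLOR_BGR2HSV);m=cv2.inRange(hsv,(100,120,60),(125,255,255))
for (x0,y0,x1,y1) in((205,230,265,284),(185,295,255,365)):
    pts=np.argwhere(m[y0:y1,x0:x1])[:,::-1]+[x0,y0]
    w=at(d,pts,0.012);(c,(w_,h_),_)=cv2.minAreaRect(w[:,:2].astype(np.float32)*1000);print(c,w_,h_)
print(at(d,[[355,214]],0.09),proj(d,[[.7,0,0],[.7,0,.06]]))
E
```

```text
(486.2559509277344, 223.45263671875) 87.03376007080078 88.36585998535156
(335.4297180175781, 248.1765899658203) 117.90692138671875 116.99581909179688
[[ 0.56561195 -0.02065706  0.09      ]] [[343.76812812 163.46471746]
 [344.86423189 154.32417504]]
```

View pics/c1.png

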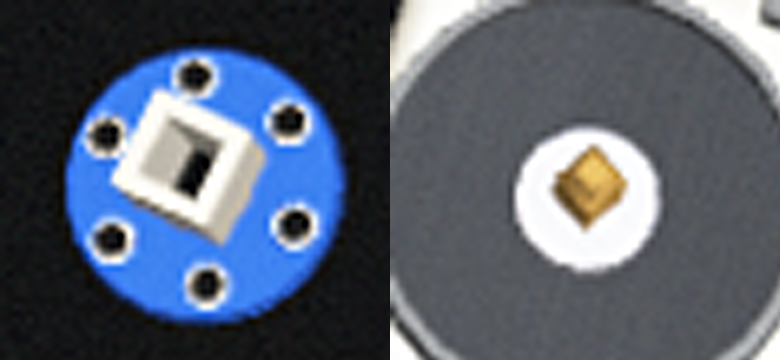

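The left crop shows the small blue rotor, 88 mm across, so it is the right one. Its hub's top corners are near crop pixels (158,92), (262,145), (212,240) and (113,182). The right crop shows the square shaft as a diamond with tips near (594,146) and (587,230).

```bash
cat >> h.py <<'E'
def yaw(s): 
    x=R.from_rotvec(s["tool_rot"]).as_matrix()[:,0];return np.degrees(np.arctan2(x[1],x[0]))
def units(s,pos,yw=None,level=True):
    """shift (30cm units) and rotation vector (60deg units) to a tool-down pose"""
    M=R.from_rotvec(s["tool_rot"]).as_matrix()
    yw=yaw(s) if yw is None else yw
    c,n=np.cos(np.radians(yw)),np.sin(np.radians(yw))
    D=np.array([[c,n,0],[n,-c,0],[0,0,-1.]])
    return (M.T@(np.array(pos)-s["position"])/.3).round(3),(R.from_matrix(M.T@D).as_rotvec()/np.radians(60)).round(3)
E
python3 - <<'E'
from h import *
from bench import ctrl
d=pickle.load(open("pics/top0.pkl","rb"))
c=np.array([[158,92],[262,145],[212,240],[113,182]])/6.6-.42+[205,230]
w=at(d,c,.06);print(w.round(4),w.mean(0))
e=np.roll(w,-1,0)-w;print(np.linalg.norm(e,axis=1),np.degrees(np.arctan2(e[:,1],e[:,0]))%90)
c=np.array([[594-390,146],[626-390,185],[587-390,230],[553-390,190]])/6.6-.42+[325,187]
for z in(.082,):
    w=at(d,c,z);print(w.round(4),w.mean(0))
    e=np.roll(w,-1,0)-w;print(np.linalg.norm(e,axis=1),np.degrees(np.arctan2(e[:,1],e[:,0]))%90)
f=np.array([[587-390,198]])/6.6-.42+[325,187];print("flange",at(d,f,.056))
s=ctrl.get_state();print(yaw(s))
print(units(s,[.45,-.35,.3]),units(s,[.5,-.1,.3]))
E
```

```text
[[0.5064 0.2329 0.06  ]
 [0.4906 0.2003 0.06  ]
 [0.4609 0.2142 0.06  ]
 [0.4782 0.2453 0.06  ]] [0.4840248  0.22314813 0.06      ]
[0.0362684  0.03276526 0.03554524 0.03082382] [64.1103903  64.82683477 60.94662472 66.31741611]
[[ 0.5785 -0.022   0.082 ]
 [ 0.5665 -0.0318  0.082 ]
 [ 0.5523 -0.0201  0.082 ]
 [ 0.5645 -0.0097  0.082 ]] [ 0.56545197 -0.02087436  0.082     ]
[0.0154882  0.0184128  0.01606948 0.01862121] [39.31058331 50.60836725 40.44160771 48.67234348]
flange [[ 0.56842943 -0.02136832  0.056     ]]
21.648869998158805
(array([ 0.964, -0.528, -0.26 ]), array([-0.001,  0.   , -0.   ])) (array([ 1.426, -1.241, -0.259]), array([-0.001,  0.   , -0.   ]))
```

Emit:
jog_arm --moves '[0.2,-0.15,-0.2,0,0,-0.1,1,0.4,-0.3,-0.26,0,0,-0.25,1,0.6,-0.45,-0.26,0,0,-0.4,1,0.75,-0.6,-0.26,0,0,-0.55,1,0.9,-0.75,-0.26,0,0,-0.7,1,0.96,-0.85,-0.26,0,0,-0.707,1,0.96,-0.9,-0.26,0,0,-0.707,1,0.96,-0.9,-0.26,0,0,-0.707,1]'

```text
time: 1.15
position: [0.409, -0.2432, 0.301]
tool_rot: [2.657, 1.675, 0.0]
ft_force: [-0.4, -1.4, 0.1]
grip_width: 1.006
grip_force: 0.0
```

Run:
```python
from h import *
from bench import ctrl
s=ctrl.get_state();print(s["time"],s["position"],yaw(s),s["joint_positions"].round(2))
print(units(s,[.47,-.02,.28],64),units(s,[.484,.223,.2],64))
```

```text
1.15 [ 0.40896847 -0.24317569  0.30097616] 64.45597001645136 [ 0.91 -0.07 -0.4   1.73 -0.03  1.48  0.06]
(array([ 0.759, -0.137,  0.07 ]), array([0.001, 0.   , 0.008])) (array([ 1.51 , -0.445,  0.336]), array([0.001, 0.   , 0.008]))
```

Emit:
jog_arm --moves '[0.2,-0.05,0.02,0,0,0,1,0.4,-0.1,0.04,0,0,0,1,0.6,-0.15,0.08,0,0,0,1,0.8,-0.2,0.12,0,0,0,1,0.9,-0.22,0.16,0,0,0,1,0.95,-0.23,0.2,0,0,0,1,0.96,-0.24,0.2,0,0,0,1,0.96,-0.24,0.2,0,0,0,1]'

```text
time: 2.15
position: [0.4692, 0.0424, 0.2408]
tool_rot: [2.664, 1.664, -0.0]
ft_force: [0.3, 0.6, -0.2]
grip_width: 0.998
grip_force: 0.0
```

Run:
```python
from h import *
from bench import ctrl
s=ctrl.get_state();print(s["time"],s["position"],yaw(s),s["joint_positions"].round(2))
d=ctrl.get_image("wrist");T=wristT(s,d);pickle.dump((s,d),open("pics/w1.pkl","wb"))
q=proj(d,[[.565,-.021,.09],[.487,.223,.06]],T);print(q)
x,y=q[0].astype(int);x0,y0=np.clip(x-60,0,520),np.clip(y-45,0,390);print(x0,y0)
if 0<x<640 and 0<y<480: cv2.imwrite("pics/c2.png",cv2.resize(d["pixels"][y0:y0+90,x0:x0+120,::-1],None,fx=6,fy=6,interpolation=cv2.INTER_CUBIC))
print(units(s,[.484,.223,.18],64))
```

```text
2.15 [0.46917924 0.0423634  0.24080547] 63.98628675859489 [ 0.66 -0.06 -0.77  1.82 -0.04  1.36 -0.55]
[[437.19386485 239.6264597 ]
 [250.71318502  35.69208165]]
377 194
(array([ 0.563, -0.22 ,  0.202]), array([ 0.,  0., -0.]))
```

Emit:
jog_arm --moves '[0.19,-0.07,0.05,0,0,0,1,0.38,-0.14,0.1,0,0,0,1,0.5,-0.2,0.15,0,0,0,1,0.563,-0.22,0.2,0,0,0,1,0.563,-0.22,0.2,0,0,0,1,0.563,-0.22,0.2,0,0,0,1,0.563,-0.22,0.2,0,0,0,1,0.563,-0.22,0.2,0,0,0,1]'

```text
time: 3.2
position: [0.4841, 0.2232, 0.1811]
tool_rot: [2.664, 1.663, 0.001]
ft_force: [0.3, -0.6, -0.1]
grip_width: 1.004
grip_force: 0.0
```

Run:
```python
from h import *
from bench import ctrl
s=ctrl.get_state();print(s["time"],s["position"],yaw(s),s["joint_positions"].round(2))
d=ctrl.get_image("wrist");T=wristT(s,d);pickle.dump((s,d),open("pics/w2.pkl","wb"))
cv2.imwrite("pics/w2.png",d["pixels"][:,:,::-1]);print(proj(d,[[.487,.223,.06]],T))
```

```text
3.2 [0.48414141 0.22321043 0.18107968] 63.95990645069572 [ 0.39  0.2  -0.96  1.77  0.17  1.26 -1.07]
[[322.61562937 230.78746257]]
```

View pics/w2.png

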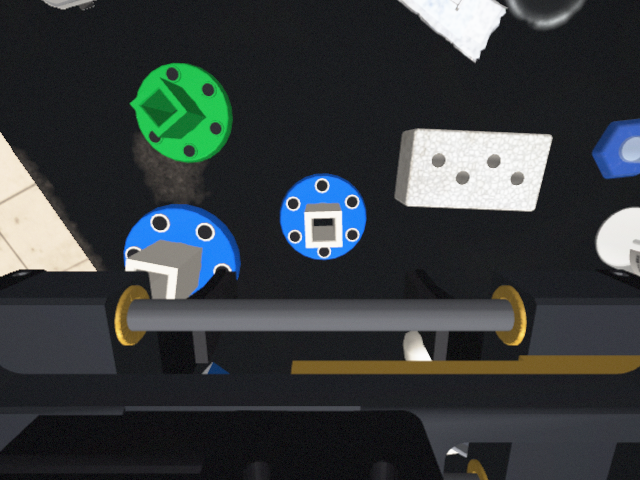

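The wrist view shows the small rotor's hub top square centred at (323,230), with its sides parallel to the image axes, so the yaw is right. The white block starts at column 397 and is about 59 mm high, which leaves clearance with the fingers partly closed.

Run:
```python
from h import *
s,d=pickle.load(open("pics/w2.pkl","rb"));T=wristT(s,d)
w=at(d,[[304,212],[341.5,212],[342.5,248],[304.5,248.5]],.06,T);c=w.mean(0);print(w,c)
e=np.roll(w,-1,0)-w;print(np.linalg.norm(e,axis=1),np.degrees(np.arctan2(e[:,1],e[:,0]))%90)
g=cv2.cvtColor(d["pixels"],cv2.COLOR_RGB2HSV)
m=cv2.inRange(g,(100,120,60),(125,255,255))[165:270,270:375];pts=np.argwhere(m)[:,::-1]+[270,165]
print(cv2.minAreaRect(at(d,pts,.012,T)[:,:2].astype(np.float32)*1000))
print(units(s,[c[0],c[1],.026],64))
```

```text
[[0.4798825  0.24496242 0.06      ]
 [0.50884846 0.23081129 0.06      ]
 [0.49595743 0.2011995  0.06      ]
 [0.46555247 0.21554172 0.06      ]] [0.48756021 0.22312874 0.06      ]
[0.03223789 0.03229609 0.03361787 0.03272503] [63.96248448 66.47484419 64.74643488 64.03053152]
((488.46112060546875, 224.23516845703125), (88.64826202392578, 88.64450073242188), 18.162935256958008)
(array([0.005, 0.01 , 0.517]), array([ 0.001,  0.   , -0.001]))
```

Emit:
jog_arm --moves '[0.006,0.011,0.1,0,0,-0.01,0.3,0.006,0.011,0.2,0,0,-0.01,0.3,0.006,0.011,0.3,0,0,-0.01,0.3,0.006,0.011,0.42,0,0,-0.01,0.3,0.006,0.011,0.517,0,0,-0.01,0.3,0.006,0.011,0.517,0,0,-0.01,0.3,0.006,0.011,0.517,0,0,-0.01,-1,0.006,0.011,0.517,0,0,-0.01,-1]' --newtons 30

```text
time: 4.25
position: [0.4885, 0.2248, 0.027]
tool_rot: [2.654, 1.679, 0.004]
ft_force: [0.8, 0.3, -0.1]
grip_width: 0.505
grip_force: 0.0
```

Emit:
jog_arm --moves '[0,0,0,0,0,0,-1,0,0,0,0,0,0,-1,0,0,0,0,0,0,-1,0,0,0,0,0,0,-1,0,0,-0.1,0,0,0,-1,0,0,-0.25,0,0,0,-1,0,0,-0.42,0,0,0,-1,0,0,-0.42,0,0,0,-1]'

```text
time: 5.25
position: [0.4896, 0.2259, 0.1552]
tool_rot: [2.653, 1.679, 0.011]
ft_force: [-0.6, 0.5, -2.3]
grip_width: 0.364
grip_force: 29.8
```

Run:
```python
from h import *
from bench import ctrl
s=ctrl.get_state();print(s["time"],s["position"],yaw(s),s["grip_width"],s["joint_positions"].round(2))
print(units(s,[.47,0.03,.2],45))
```

```text
5.25 [0.48963451 0.22588019 0.1551699 ] 64.66168955734653 0.3636753564041708 [ 0.38  0.24 -0.97  1.8   0.21  1.21 -1.09]
(array([-0.617,  0.221, -0.151]), array([ 0.005, -0.005,  0.328]))
```

Emit:
jog_arm --moves '[-0.12,0.06,-0.1,0,0,0.05,-1,-0.3,0.15,-0.12,0,0,0.12,-1,-0.47,0.25,-0.12,0,0,0.18,-1,-0.64,0.34,-0.12,0,0,0.24,-1,-0.8,0.42,-0.12,0,0,0.3,-1,-0.9,0.47,-0.12,0,0,0.328,-1,-0.92,0.48,-0.12,0,0,0.328,-1,-0.92,0.48,-0.12,0,0,0.328,-1]'

```text
time: 6.25
position: [0.4993, -0.0851, 0.1869]
tool_rot: [-2.9, -1.204, 0.0]
ft_force: [0.1, 0.1, -1.2]
grip_width: 0.364
grip_force: 29.8
```

Run:
```python
from h import *
from bench import ctrl
s=ctrl.get_state();print(s["time"],s["position"],yaw(s),s["joint_positions"].round(2),s["qd"].round(3))
d=ctrl.get_image("wrist");T=wristT(s,d);pickle.dump((s,d),open("pics/w3.pkl","wb"))
q=proj(d,[[.565,-.021,.09]],T);print(q)
x,y=q[0].astype(int);x0,y0=np.clip(x-50,0,540),np.clip(y-50,0,380);print(x0,y0)
cv2.imwrite("pics/w3.png",cv2.resize(d["pixels"][y0:y0+100,x0:x0+100,::-1],None,fx=6,fy=6,interpolation=cv2.INTER_CUBIC))
```

```text
6.25 [ 0.49934144 -0.08510543  0.18694047] 45.089434044506476 [ 0.82  0.08 -0.73  1.83  0.06  1.26 -0.71] [-0.017 -0.008 -0.023  0.001 -0.006  0.002 -0.003]
[[321.35183069 118.51538123]]
271 68
```

View pics/w3.png

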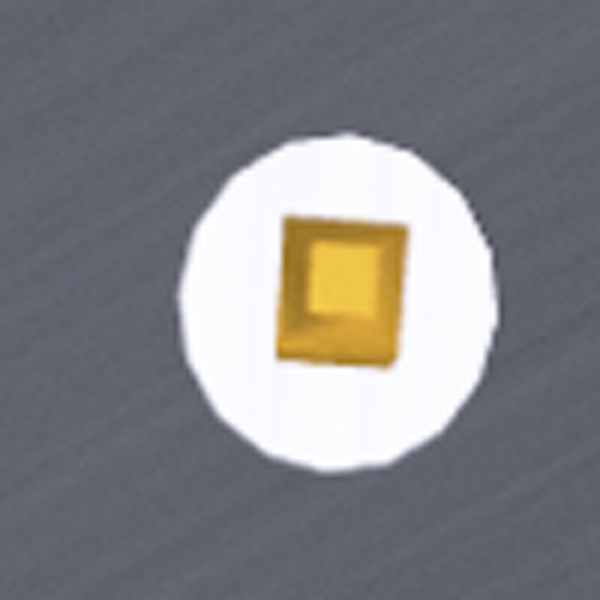

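The crop shows the brass shaft: its top face corners at about (310,240), (381,243), (377,316) and (307,313), its far shoulder corners at (285,216) and (409,226), and its near base corners at (277,358) and (390,367). The flange is centred near (340,302). The shaft is turned a few degrees against the tool.

Run:
```python
from h import *
from scipy.optimize import least_squares
s,d=pickle.load(open("pics/w3.pkl","rb"));T=wristT(s,d)
f=lambda p:np.array(p)/6-.42+[271,68]
obs=f([[310,240],[381,243],[377,316],[307,313],[285,216],[409,226],[277,358],[390,367],[340,302]])
def mod(v):
    x,y,a=v
    def sq(h,z): # far-left, far-right, near-right, near-left seen in image (tool x up, tool y right)
        X=np.array([np.cos(a),np.sin(a)]);Y=np.array([np.sin(a),-np.cos(a)])
        return [np.r_[np.array([x,y])+h*(i*X+j*Y),z] for i,j in((1,-1),(1,1),(-1,1),(-1,-1))]
    u,m,b=sq(.004,.09),sq(.008,.082),sq(.008,.056)
    return proj(d,np.array(u+m[:2]+[b[3],b[2],[x,y,.056]]),T)
r=least_squares(lambda v:(mod(v)-obs).ravel(),[.565,-.021,np.radians(45)],loss="soft_l1",x_scale=[.01,.01,.1])
print(r.x,np.degrees(r.x[2]));print((mod(r.x)-obs).round(1).tolist())
g=cv2.cvtColor(d["pixels"],cv2.COLOR_RGB2HSV);m=cv2.inRange(g,(100,120,60),(125,255,255));m[:,:150]=0
n,l,st,ce=cv2.connectedComponentsWithStats(m);i=1+st[1:,4].argmax();print(st[i])
# far arc of disc -> fit circle in tool frame at disc-top height (tool z = .026-.012)
pts=np.array([[c,np.where(l[:,c]==i)[0].min()-.5] for c in range(st[i][0]+25,st[i][0]+st[i][2]-25)])
tc=d["tool_from_camera"];zd=.026-.012
w=at(d,pts,zd,tc)[:,:2]
q=least_squares(lambda v:np.hypot(w[:,0]-v[0],w[:,1]-v[1])-.045,[0,0],x_scale=.01,loss="soft_l1",f_scale=.001);print("disc centre in tool",q.x,np.abs(q.fun).max())
b=np.hypot(*(w-q.x).T);print(b.min(),b.max())
```

```text
[ 0.57055535 -0.02214502  0.71799764] 41.13823462171478
[[0.5, 0.2], [-0.3, 0.5], [-0.5, -0.1], [0.3, -0.4], [-0.3, -0.6], [0.3, -0.7], [0.0, 0.4], [0.3, 0.3], [-0.2, 0.3]]
[ 243  198  155  102 7063]
disc centre in tool [9.95246606e-05 8.67537926e-04] 0.0005411219088185121
0.044458878091181486 0.04551057558936117
```

Run:
```python
from h import *
from bench import ctrl
s=ctrl.get_state()
print(units(s,[.570,-.0214,.125],41.1))
```

```text
(array([0.314, 0.019, 0.207]), array([-0.001, -0.001,  0.068]))
```

Emit:
jog_arm --moves '[0.1,0.01,0,0,0,0.03,-1,0.2,0.015,0,0,0,0.068,-1,0.314,0.019,0.03,0,0,0.068,-1,0.314,0.019,0.1,0,0,0.068,-1,0.314,0.019,0.18,0,0,0.068,-1,0.314,0.019,0.207,0,0,0.068,-1,0.314,0.019,0.207,0,0,0.068,-1,0.314,0.019,0.207,0,0,0.068,-1]'

```text
time: 7.3
position: [0.5707, -0.0236, 0.1265]
tool_rot: [2.942, 1.098, 0.003]
ft_force: [0.0, 0.5, -0.6]
grip_width: 0.365
grip_force: 29.8
```

Run:
```python
from h import *
from bench import ctrl
s=ctrl.get_state();print(s["time"],s["position"],yaw(s),s["ft_force"],s["joint_positions"].round(2))
print(units(s,[.570,-.0214,.083],41.1))
```

```text
7.3 [ 0.57073659 -0.02361104  0.12647945] 40.942290111772124 [ 0.027082    0.45771123 -0.60002581] [ 0.65  0.31 -0.76  1.75  0.23  1.17 -1.04]
(array([ 0.003, -0.007,  0.145]), array([ 0.001, -0.001, -0.003]))
```

Aligned within 2 mm. I lower gently, correcting the offset.

Emit:
jog_arm --moves '[0.003,-0.007,0,0,0,-0.003,-1,0.003,-0.007,0.02,0,0,-0.003,-1,0.003,-0.007,0.04,0,0,-0.003,-1,0.003,-0.007,0.05,0,0,-0.003,-1,0.003,-0.007,0.06,0,0,-0.003,-1,0.003,-0.007,0.07,0,0,-0.003,-1,0.003,-0.007,0.08,0,0,-0.003,-1,0.003,-0.007,0.08,0,0,-0.003,-1]'

```text
time: 8.3
position: [0.5691, -0.0219, 0.1011]
tool_rot: [-2.942, -1.102, 0.001]
ft_force: [-0.9, -0.7, -0.7]
grip_width: 0.361
grip_force: 29.8
```

Emit:
jog_arm --moves '[0,0,0.01,0,0,0,-1,0,0,0.02,0,0,0,-1,0,0,0.03,0,0,0,-1,0,0,0.04,0,0,0,-1,0,0,0.05,0,0,0,-1,0,0,0.058,0,0,0,-1,0,0,0.058,0,0,0,-1,0,0,0.058,0,0,0,-1]'

```text
time: 9.3
position: [0.5694, -0.0219, 0.084]
tool_rot: [2.942, 1.102, 0.0]
ft_force: [0.1, 0.8, -1.4]
grip_width: 0.36
grip_force: 29.8
```

Emit:
jog_arm --moves '[0,0,0.002,0,0,0,-1,0,0,0.004,0,0,0,-1,0,0,0.006,0,0,0,-1,0,0,0.006,0,0,0,-1,0,0,0.008,0,0,0,-1,0,0,0.008,0,0,0,-1,0,0,0.008,0,0,0,-1,0,0,0.008,0,0,0,-1]'

```text
time: 10.3
position: [0.5694, -0.0219, 0.0824]
tool_rot: [2.941, 1.102, -0.0]
ft_force: [-3.4, -0.3, 5.1]
grip_width: 0.366
grip_force: 29.9
```

Contact is made at the expected height. I release and rise.

Emit:
jog_arm --moves '[0,0,0,0,0,0,0,0,0,0,0,0,0,0.3,0,0,0,0,0,0,0.5,0,0,0,0,0,0,0.5,0,0,-0.05,0,0,0,0.5,0,0,-0.15,0,0,0,0.5,0,0,-0.3,0,0,0,0.5,0,0,-0.4,0,0,0,0.5]'

```text
time: 11.3
position: [0.5702, -0.0216, 0.2049]
tool_rot: [2.94, 1.102, 0.005]
ft_force: [0.5, 0.0, 0.2]
grip_width: 0.749
grip_force: 0.0
```

Emit:
jog_arm --moves '[-0.1,0,0,0,0,0,0.5,-0.2,0,0,0,0,0,0.5,-0.25,0,0,0,0,0,0.5,-0.25,0,0,0,0,0,0.5,-0.25,0,0,0,0,0,0.5,-0.25,0,0,0,0,0,0.5,-0.25,0,0,0,0,0,0.5,-0.25,0,0,0,0,0,0.5]'

```text
time: 12.3
position: [0.5129, -0.0708, 0.2014]
tool_rot: [-2.941, -1.103, 0.0]
ft_force: [-0.8, 0.4, -0.4]
grip_width: 0.751
grip_force: 0.0
```

Run:
```python
from h import *
from bench import ctrl
s=ctrl.get_state();print(s["time"],s["position"],s["grip_width"],s["ft_force"])
d=ctrl.get_image("wrist");T=wristT(s,d)
print(proj(d,[[.5706,-.0221,.116],[.5706,-.0221,.068]],T))
def corners(z,h,a=np.radians(41.1)): return [np.r_[.5700+h*(i*np.cos(a)+j*np.sin(a)),-.0218+h*(i*np.sin(a)-j*np.cos(a)),z] for i,j in((1,-1),(1,1),(-1,1),(-1,-1))]
im=d["pixels"][:,:,::-1].copy()
e=ctrl.get_image("scene");q=proj(e,[[.57,-.022,.1]])[0].astype(int)
x,y=proj(d,[[.57,-.022,.09]],T)[0].astype(int);x0,y0=np.clip(x-80,0,480),np.clip(y-80,0,320)
A=cv2.resize(im[y0:y0+160,x0:x0+160],(400,400),interpolation=cv2.INTER_CUBIC)
for p in proj(d,corners(.116,.016),T): cv2.circle(A,tuple(((p-[x0,y0]+.5)*2.5).astype(int)),3,(0,0,255),1)
B=cv2.resize(e["pixels"][q[1]-50:q[1]+50,q[0]-50:q[0]+50,::-1],(400,400),interpolation=cv2.INTER_CUBIC)
cv2.imwrite("pics/v.png",np.hstack([A,B]))
```

```text
12.3 [ 0.51293749 -0.07082851  0.20139543] 0.7514830119117529 [-0.8236424   0.37981859 -0.39370949]
[[321.13115758 141.23260587]
 [321.03567037 142.56096495]]
```

View pics/v.png

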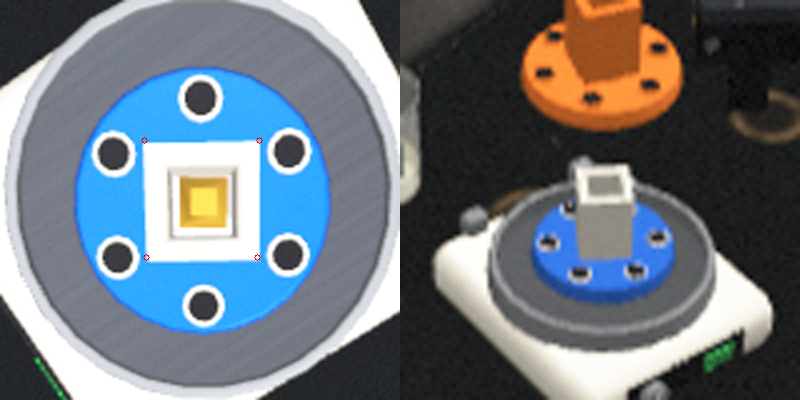

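The view shows the rotor level on the shaft. The brass shaft sits in the bore at crop pixel (205,202), and the hub's top corners lie on the positions predicted for a fully seated rotor.

```bash
python3 -c "
from bench import ctrl
print(ctrl.close_job())"
```

```text
the job is handed in; nothing more can be done
None
```

The small blue six-tube rotor is on the drive shaft, level and fully down on the flange by the last wrist picture. I let go of it and handed the job in at about 12 s, with the yellow strip rotor untouched.

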